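# Key the mixing rotor onto the bench mixer

### The job

Take the steel mixing rotor out of the sheet tray by its bar handle, set it over the pilot pin of the bench mixer, and with a light push turn it until its slots find the lobes of the drive and it drops; leave it fully home on the shoulder, upright and let go. Be gentle: do not press hard or drop it, stop turning as soon as it drops in (the drive is braked), and leave the tub, the beaker and the white puck where they are.

Things in the scene. Friction and masses are not known exactly. Their poses are not given: they have to be found in the camera images.
- rotor: Loose steel mixing rotor, 0.19 to 0.31 kg, upright in the tray. Origin: centre of its underside; z up its axis. Hub 46 mm across, 40 tall; its lowest 9 mm are four feet parted by two crossing slots 10.4 mm wide along its x and y axes; above them a blind bore 11 mm across, up to 34 mm. Four blades to 61 mm radius, at 45 degrees to x and y, 14 to 34 mm above the underside.
- handle (a point): Middle of the rotor's bar handle, 58 mm above its underside, axes of the rotor. The bar is 46 mm long along x, 12 mm thick along y, from 40 to 76 mm above the underside: grip it across y, fingertips 43 to 50 mm above the underside.
- mixer: Fixed white mixer base, 170 x 170 mm, 50 mm tall; on it a steel drip pan (156 mm across, rim 63 mm above the bench) and a dark column, 50 mm across, whose flat top (shoulder) is 80 mm above the bench. Origin: centre of its underside, z up. The drive dog on the column is described at pin; its turned position is not part of this pose.
- seat (a point): Centre of the shoulder, on the drive axis; axes of the mixer. The rotor is fully home when its origin is here. Out of line with the lobes, its underside rests on them 7 mm higher. It fits in four positions, a quarter turn apart, with about 4 degrees of play either way.
- pin (a point): Tip of the pilot pin (9 mm across, tapered tip), 28 mm above the shoulder; axes of the mixer. At its foot the dog: a cross of lobes 8 mm wide, 32 mm tip to tip, 7 mm tall. Its angle is NOT reported: 0.2 to 1.37 rad counter-clockwise (seen from above) from the mixer's x and y axes. A brake holds it, so stop turning once the rotor drops.
- tray: Fixed aluminium sheet tray, 220 mm (its x) by 280 mm (its y), rim 18 mm tall, floor 3 mm thick; origin: centre of its underside.
- puck: White plastic disc, 44 mm across, 16 mm tall, lying in the tray; origin: centre of its underside. Not to be disturbed.
- tub: Lidded clear tub, 64 mm across, 85 mm tall, on the bench between tray and mixer; origin: centre of its underside. Not to be disturbed.
- beaker: Glass beaker, 64 mm across, 80 mm tall, on the bench beyond the tub; origin: centre of its underside. Not to be disturbed.
Not all that is in view belongs to the job. What is meant by the mixer is not green or red, and is the smaller of those in its own colour.

How it is judged:
By the outcome, as a careful person would: the job done as asked, in the order asked, and still so for the second after the job is handed in, with the robot touching nothing.
It also fails if it takes over 64 s, if anything falls off the work surface, if the arm or the gripper's body presses on something with over 40 N, if the wrist force passes 120 N, or if a joint passes its speed limit or range.

### The arm

A 7-joint arm with a two-finger parallel gripper is mounted at the origin on the work surface. World frame = base frame: x ahead of the robot, y to its left, z up, the work surface at z = 0. Lengths are in m, angles in rad, forces in N, time in s.
With the tool pointing down it reaches from about 0.35 to 0.775 m from the base axis. Payload 3.1 kg.
Tool frame: the origin (TCP) lies at the very end of the fingers, on their centre line; the grasp point (between the pads) lies 19 mm behind it; z points along the fingers, x is the direction in which the jaws open and shut, and the axes are right-handed (so a half turn about z gives the same grasp; the last joint's range is limited). The gripper opens to 85 mm and grips with 20 to 120 N. Pads are 22 mm wide; open, the fingers measure 114 mm over their backs; the gripper's body (76 mm by 85 mm) begins 54 mm behind the grasp point. The pads swing forward as they close: fully open they stand 13 mm farther back than shut.
Start: joints at [1.201, 0.311, 0.014, 1.512, -0.004, 1.319, -0.027], TCP at [0.177, -0.521, 0.231] pointing down, gripper open.
Joint ranges: [-2.7, 2.7], [-0.3, 1.91], [-1.27, 1.3], [0.12, 2.57], [-1.44, 4.58], [0.2, 2.03], [-3.05, 3.05]. Speed limits (rad/s): [2.79, 2.79, 3.14, 3.14, 3.14, 3.14, 3.14].

### API

Orientations are given as [roll, pitch, yaw] about the fixed x, y, z axes, in that order (R = Rz(yaw) Ry(pitch) Rx(roll)).
In Python, from station import bot gives the robot as it stands.
- The arm moves only by the tool carry_out, never from a script. Its argument "targets" is a list of rows, each a list of 6 numbers: the shift along the world's x, y, z in units of 25 mm (1.0 is 25 mm), then the turn, a rotation vector about the world's x, y, z in units of 5 degrees (1.0 is 5 degrees). A call has exactly 10 rows; each row shifts and turns the commanded pose from where the row before left it; what a row does not reach is not made up. A row lasts 1/8 s, in which the tool goes at most 62.5 mm and 10.7 degrees, less where a joint would pass 70% of its speed; a pose out of reach is approached as far as the arm can. A call is refused whole if a number of a shift passes 1 or a number of a turn 1, either way. A call with a gripper value outside its range is refused whole. "grip" is the opening, from 0 (shut) to 1 (fully open), set as the call begins (left out, the last holds). The fingers move at their own pace and stop on an object; the grip force is fixed at half the most. Time passes only in rows, so rows that do not move let the fingers close, or fill a call up. It gives the time, the measured TCP pose, the force and the opening at its end, in the units of the state.
- bot.sense(): the state, without advancing time (a new reading comes with each control period).
- bot.snapshot(name): name is "scene" or "top"; returns the picture (420x560x3 uint8, red, green, blue); there is no depth.
- bot.calibration(name): a dict with "K" (3x3 intrinsics, pixels), "camera_from_world" (4x4, takes a point from world to camera coordinates). Camera axes: x right, y up, looking along -z (the intrinsics and any distortion apply to the point x, -y, -z); pixel columns grow to the right and rows downward; lengths in m; the calibration is good to about 2 mm. A picture is of the moment at which its call begins. calibration takes no time and is no camera call.
- bot.job_done(): hands the job in, once; it reports no verdict.
Trained networks look in the newest picture that a camera, given by its name, has taken for a name from the list of things; names that differ only in an ending like _2 or _b are one class to them, and where a whole thing is asked for, a point or a joint stands for the part that bears it (a point fixed in the world has none). Each returns a list of dicts, best first, with "p" (0 to 1); they miss things now and then, are a little off and sometimes report something else, mostly with a low value. They report only what shows in the picture. A call takes as long as a camera call. They do not tell look-alikes from the thing itself.
- bot.silhouettes(target, camera): "mask" (420x560 bool, what is visible of it).
- bot.place_of(target, camera): "at" ([x, y, z] in m, in world coordinates, good to about 4 mm: a listed point, or the origin of a listed thing).
The state is a dict: "t": time; "qpos": joint angles; "qvel": joint speeds; "tau": joint torques, N m; "ee_pos": TCP position; "ee_rot": TCP orientation; "wrist_force": force on the tool from outside, world axes, zero at the start; "wrist_torque": the same for the moment, N m; "opening": finger opening in m.
Only numpy, scipy, OpenCV 4.12 (cv2) and the standard library are available. Lean on these libraries where they do the work, as an engineer would, in place of code of your own. Each camera call takes 0.05 s, during which the arm holds its last target. There are 200 camera calls.

## Working session

There is one attempt and no reset: what is moved stays moved. The work goes in short steps, Python scripts to look and compute and a tool call to move; the robot and the scene stay as the last step left them, time stands still between calls to the robot, and variables do not carry over. Pictures are saved under pics/ and viewed, on a budget of 10 in all, crops included, one or two more only if the job needs it, and the job is handed in when it is done.

Besides the shell and the picture viewer there is one more tool, called after "Request:" in YAML: its name, and indented under it one key for each argument. carry_out: Moves the arm, as the interface text tells. Its arguments: {"type":"object","properties":{"targets":{"type":"array","items":{"type":"array","items":{"type":"number"}}},"grip":{"type":"number"}},"required":["targets"]}

```bash
mkdir -p pics; ls
python3 - <<'E'
from station import bot
import cv2,numpy as np
s=bot.sense();print({k:np.round(v,3).tolist() for k,v in s.items()})
ims=[bot.snapshot(n) for n in("scene","top")]
for n,i in zip(("scene","top"),ims):
    cv2.imwrite(f"pics/{n}0.png",i[...,::-1])
    for t in("rotor","handle","mixer","seat","pin","tray","puck","tub","beaker"):
        print(n,t,[(round(d["p"],2),np.round(d["at"],3).tolist()) for d in bot.place_of(t,n)])
    print(np.round(bot.calibration(n)["K"],1).tolist(),np.round(bot.calibration(n)["camera_from_world"],3).tolist(),[k for k in bot.calibration(n)])
E
```

```text
pics
{'t': 0.0, 'qpos': [1.201, 0.312, 0.014, 1.513, -0.004, 1.319, -0.027], 'qvel': [0.0, 0.001, -0.0, -0.002, -0.0, 0.001, -0.0], 'tau': [0.0, -37.991, 0.146, -23.059, 0.012, 0.014, 0.0], 'ee_pos': [0.177, -0.52, 0.23], 'ee_rot': [3.141, 0.002, -1.243], 'wrist_force': [-0.147, -0.193, 0.071], 'wrist_torque': [0.003, -0.004, 0.027], 'opening': 0.085}
scene rotor [(0.72, [0.496, -0.33, 0.002])]
scene handle [(0.78, [0.499, -0.326, 0.061])]
scene mixer [(0.87, [0.798, -0.214, 0.004]), (0.68, [0.526, 0.227, 0.001]), (0.68, [0.785, 0.248, -0.002]), (0.58, [0.209, 0.27, -0.0])]
scene seat [(0.96, [0.521, 0.228, 0.081]), (0.82, [0.801, -0.212, 0.08]), (0.81, [0.205, 0.269, 0.108]), (0.78, [0.789, 0.251, 0.082])]
scene pin [(0.87, [0.789, 0.244, 0.108]), (0.75, [0.802, -0.21, 0.106]), (0.58, [0.518, 0.232, 0.106]), (0.57, [0.207, 0.27, 0.14]), (0.15, [0.501, -0.271, -0.001])]
scene tray [(0.73, [0.502, -0.272, 0.002])]
scene puck [(0.93, [0.469, -0.175, 0.004])]
scene tub [(0.97, [0.514, 0.0, -0.001])]
scene beaker [(0.87, [0.672, 0.004, 0.004])]
[[525.6, 0.0, 271.2], [0.0, 525.6, 204.6], 
[... 384 characters left out ...]
top seat [(0.95, [0.518, 0.232, 0.079]), (0.78, [0.793, 0.246, 0.076]), (0.73, [0.209, 0.269, 0.104]), (0.62, [0.799, -0.211, 0.083])]
top pin [(0.98, [0.791, 0.25, 0.107]), (0.84, [0.798, -0.21, 0.111]), (0.82, [0.523, 0.231, 0.109]), (0.82, [0.206, 0.27, 0.142]), (0.15, [0.519, 0.231, 0.078])]
top tray [(0.97, [0.502, -0.271, -0.003])]
top puck [(0.73, [0.472, -0.177, 0.002])]
top tub [(0.92, [0.51, 0.004, -0.004]), (0.44, [0.495, -0.328, 0.002])]
top beaker [(0.9, [0.671, -0.002, 0.001])]
[[417.2, 0.0, 276.0], [0.0, 417.2, 209.6], [0.0, 0.0, 1.0]] [[-0.012, -1.0, 0.001, 0.054], [0.992, -0.011, 0.128, -0.517], [-0.128, 0.003, 0.992, -0.903], [0.0, 0.0, 0.0, 1.0]] ['K', 'camera_from_world']
```

View pics/scene0.png

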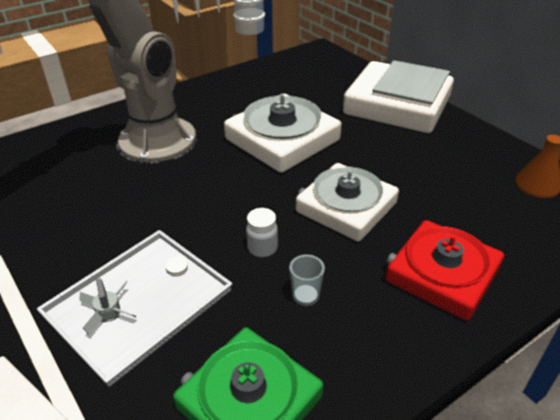

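View pics/top0.png

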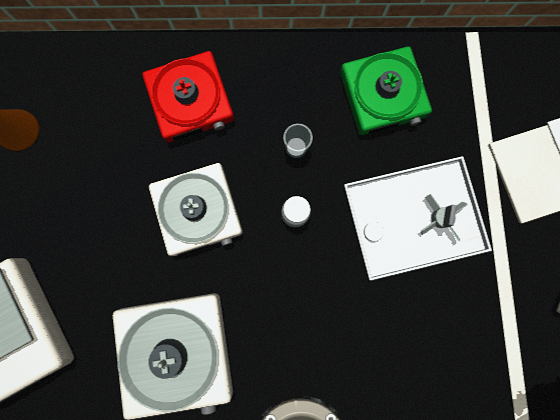

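Scene: the rotor with its bar handle lies in the tray (scene 103,300; top 443,217) and the puck is at top (373,232). The tub is at (296,211) and the beaker at (297,140).

Things that could be taken for the mixer in the top view are small white (193,207), large white (165,355), red (185,90) and green (390,83). By the description it is the small white one, near world (0.52, 0.23). I'll check it and the rotor's yaw in rectified crops.

```bash
cat > h.py <<'E'
from station import bot
import cv2,numpy as np
def proj(n,P):
    c=bot.calibration(n);p=np.c_[np.atleast_2d(P),np.ones(len(np.atleast_2d(P)))]@np.array(c["camera_from_world"]).T
    q=np.c_[p[:,0],-p[:,1],-p[:,2]]@np.array(c["K"]).T
    return q[:,:2]/q[:,2:]
def rect(n,img,c,z,half=.07,size=390):
    """world-aligned view of plane z about c: world x right, y up"""
    w=np.array([[-1,1],[1,1],[1,-1],[-1,-1]])*half+np.array(c)[:2]
    px=proj(n,np.c_[w,np.full(4,z)]).astype(np.float32)
    d=np.float32([[0,0],[size,0],[size,size],[0,size]])
    return cv2.warpPerspective(img,cv2.getPerspectiveTransform(px,d),(size,size),flags=cv2.INTER_CUBIC)
def find(t,n,near,k=4):
    r=[]
    for _ in range(k):
        for d in bot.place_of(t,n):
            if np.linalg.norm(np.array(d["at"])[:2]-near)<.05 and d["p"]>.3: r.append(d["at"]);break
    return np.median(r,0) if r else None
E
python3 - <<'E'
from h import *
ims={n:bot.snapshot(n) for n in("scene","top")}
R=(.497,-.331);M=(.521,.23)
for n in ims:
    for t,c in(("handle",R),("rotor",R),("seat",M),("pin",M),("mixer",M)): print(n,t,np.round(find(t,n,c),4))
rows=[np.hstack([rect(n,ims[n],R,.079,.07,290),rect(n,ims[n],M,.087,.03,290)]) for n in("top","scene")]
cv2.imwrite("pics/rect.png",np.vstack(rows)[...,::-1])
E
```

```text
scene handle [ 0.4972 -0.3261  0.0618]
scene rotor [ 0.4949 -0.3302  0.004 ]
scene seat [0.5199 0.2252 0.0814]
scene pin [0.5217 0.2314 0.1029]
scene mixer [0.5214 0.2261 0.001 ]
top handle [ 0.4974 -0.3286  0.0597]
top rotor [ 0.4942 -0.331   0.0036]
top seat [0.5213 0.2289 0.082 ]
top pin [0.5252 0.2309 0.1068]Traceback (most recent call last):
  File "<stdin>", line 5, in <module>
    return _wrapfunc(a, 'round', decimals=decimals, out=out)
    return _wrapit(obj, method, *args, **kwds)
    result = getattr(arr, method)(*args, **kwds)
TypeError: unsupported operand type(s) for *: 'NoneType' and 'float'
```

Run:
```python
from h import *
ims={n:bot.snapshot(n) for n in("scene","top")}
R=(.496,-.329);M=(.521,.229)
rows=[np.hstack([rect(n,ims[n],R,.079,.07,290),rect(n,ims[n],M,.087,.03,290)]) for n in("top","scene")]
cv2.imwrite("pics/rect.png",np.vstack(rows)[...,::-1])
```

```text
(no output)
```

View pics/rect.png

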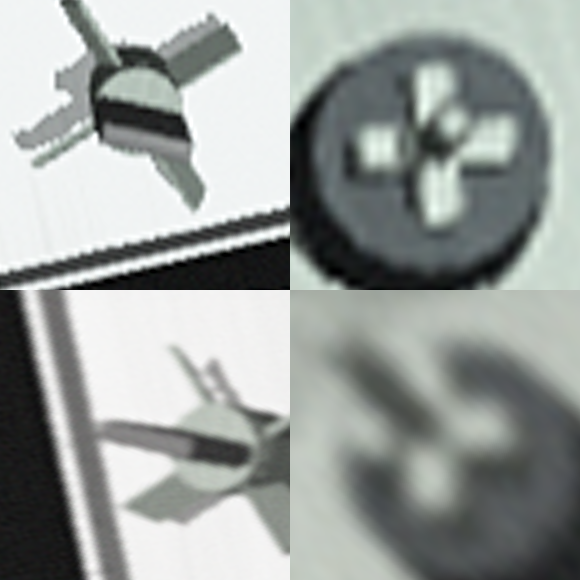

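The top crop checks the choice: a white base with a steel pan, and a dark column with the cross at about (0.5215, 0.2293) turned about +3.5° in world. The rotor's bar middle is at about (0.4965, -0.326) with yaw about -13°, so the jaws want a tool yaw of about -103°. Approaching now.

Request:
carry_out:
  targets:
    - [0.98,0.6,-0.2,0,0,-0.64]
    - [0.98,0.6,-0.2,0,0,-0.64]
    - [0.98,0.6,-0.2,0,0,-0.64]
    - [0.98,0.6,-0.2,0,0,-0.64]
    - [0.98,0.6,-0.2,0,0,-0.64]
    - [0.98,0.6,-0.2,0,0,-0.64]
    - [0.98,0.6,-0.2,0,0,-0.64]
    - [0.98,0.6,-0.2,0,0,-0.64]
    - [0.98,0.6,-0.2,0,0,-0.64]
    - [0.98,0.6,-0.2,0,0,-0.64]
  grip: 1

```text
t: 4.45
ee_pos: [0.4229, -0.3703, 0.1812]
ee_rot: [-3.142, -0.0, -1.803]
wrist_force: [0.1, -0.1, 0.2]
opening: 0.0853
```

```bash
cat > fit.py <<'E'
from h import *
from scipy.optimize import minimize
def parts(bt):
    a=np.linspace(0,2*np.pi,24,endpoint=False);c=np.c_[np.cos(a),np.sin(a)]*.023
    L=[np.r_[np.c_[c,0*a],np.c_[c,0*a+.04]]]
    box=lambda x0,x1,y,z0,z1:np.array([[x,s*y,z] for x in(x0,x1) for s in(-1,1) for z in(z0,z1)])
    L.append(box(-.023,.023,.006,.04,.076))
    for k in range(4):
        t=np.pi/4+k*np.pi/2;b=box(.01,.061,bt/2,.014,.034)
        L.append(b@np.array([[np.cos(t),np.sin(t),0],[-np.sin(t),np.cos(t),0],[0,0,1]]))
    return L
def render(n,p,z,bt):
    m=np.zeros((1680,2240),np.uint8);c,s=np.cos(p[2]),np.sin(p[2])
    for P in parts(bt):
        W=P@np.array([[c,s,0],[-s,c,0],[0,0,1]])+[p[0],p[1],z]
        h=cv2.convexHull(np.round((proj(n,W)+.5)*4).astype(np.int32));cv2.fillConvexPoly(m,h,255)
    return cv2.resize(m,(560,420),interpolation=cv2.INTER_AREA)/255.
E
python3 - <<'E'
from fit import *
s=bot.sense();print(np.round(s["ee_pos"],4),np.round(s["ee_rot"],4),s["t"])
ims={n:bot.snapshot(n) for n in("top","scene")}
for n in ims:
    d=[e for e in bot.silhouettes("rotor",n) if e["p"]>.3]
    if not d: print(n,"none");continue
    m=d[0]["mask"].astype(float);print(n,m.sum(),d[0]["p"])
    best=None
    for y0 in(-.3,-.23,-.15):
        f=lambda v:(1-np.minimum(render(n,v,.003,.006),m).sum()/np.maximum(render(n,v,.003,.006),m).sum())
        r=minimize(f,[.4965,-.327,y0],method="Nelder-Mead",options=dict(initial_simplex=np.array([[.4965,-.327,y0]]*4)+np.vstack([[0]*3,np.diag([.006,.006,.1])]),maxiter=60))
        if best is None or r.fun<best.fun: best=r
    print(n,best.x.round(4),np.degrees(best.x[2]).round(1),best.fun.round(3))
E
```

```text
[ 0.4229 -0.3703  0.1812] [-3.1415e+00 -1.0000e-04 -1.8034e+00] 4.45
top 807.0 0.98
top [ 0.4973 -0.3274 -0.2234] -12.8 0.175
scene 1199.0 0.85Traceback (most recent call last):
  File "<stdin>", line 11, in <module>
    res = _minimize_neldermead(fun, x0, args, callback, bounds=bounds,
                               **options)
    fxr = func(xr)
    fx = function(np.copy(x), *(wrapper_args + args))
  File "<stdin>", line 10, in <lambda>
  File "fit.py", line 16, in render
    h=cv2.convexHull(np.round((proj(n,W)+.5)*4).astype(np.int32));cv2.fillConvexPoly(m,h,255)
                               ~~~~^^^^^
  File "h.py", line 4, in proj
    c=bot.calibration(n);p=np.c_[np.atleast_2d(P),np.ones(len(np.atleast_2d(P)))]@np.array(c["camera_from_world"]).T
ValueError: time passes only in moves, steps and waits
```

Fit gives rotor (0.497, -0.327), yaw -12.8°. Move above it, then down.

Request:
carry_out:
  targets:
    - [0.741,0.433,0,0,0,0]
    - [0.741,0.433,0,0,0,0]
    - [0.741,0.433,0,0,0,0]
    - [0.741,0.433,0,0,0,0]
    - [0,0,-0.9,0,0,0.1]
    - [0,0,-0.9,0,0,0]
    - [0,0,-0.9,0,0,0]
    - [0,0,-0.8,0,0,0]
    - [0,0,-0.8,0,0,0]
    - [0,0,-0.5,0,0,0]

```text
t: 5.9
ee_pos: [0.4964, -0.3266, 0.0601]
ee_rot: [3.14, 0.001, -1.792]
wrist_force: [0.1, -0.3, 0.1]
opening: 0.0858
```

```bash
sed -i 's/^def proj/import functools\n@functools.lru_cache\ndef cal(n): return bot.calibration(n)\ndef proj/; s/c=bot.calibration(n);p/c=cal(n);p/' h.py
python3 - <<'E'
from h import *
s=bot.sense();print(np.round(s["ee_pos"],4),np.round(s["ee_rot"],4),s["wrist_force"].__repr__())
R=(.497,-.327)
a=[rect(n,bot.snapshot(n),R,.079,.08,390) for n in("top","scene")]
cv2.imwrite("pics/grasp.png",np.hstack(a)[...,::-1])
E
```

```text
[ 0.4964 -0.3266  0.0601] [ 3.1402e+00  5.0000e-04 -1.7920e+00] array([ 0.07397378, -0.29789283,  0.12536541])
```

View pics/grasp.png

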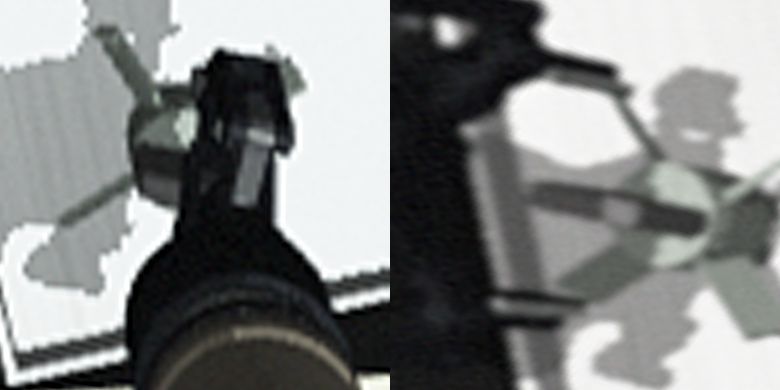

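The picture shows the bar between the open fingers (right panel, bar 540-700,205, fingers at 600,75 and 540,305). Lower, then close.

Request:
carry_out:
  targets:
    - [0.02,-0.01,-0.2,0,0,0]
    - [0,0,-0.22,0,0,0]
    - [0,0,0,0,0,0]
    - [0,0,0,0,0,0]
    - [0,0,0,0,0,0]
    - [0,0,0,0,0,0]
    - [0,0,0,0,0,0]
    - [0,0,0,0,0,0]
    - [0,0,0,0,0,0]
    - [0,0,0,0,0,0]

```text
t: 7.25
ee_pos: [0.4967, -0.3277, 0.0508]
ee_rot: [3.142, -0.0, -1.793]
wrist_force: [-0.7, 0.7, -0.6]
opening: 0.0854
```

Request:
carry_out:
  targets:
    - [0,0,0,0,0,0]
    - [0,0,0,0,0,0]
    - [0,0,0,0,0,0]
    - [0,0,0,0,0,0]
    - [0,0,0,0,0,0]
    - [0,0,0,0,0,0]
    - [0,0,0,0,0,0]
    - [0,0,0,0,0,0]
    - [0,0,0,0,0,0]
    - [0,0,0,0,0,0]
  grip: 0

```text
t: 8.5
ee_pos: [0.4966, -0.3277, 0.0507]
ee_rot: [3.141, 0.0, -1.793]
wrist_force: [0.2, -1.0, -1.7]
opening: 0.0111
```

Request:
carry_out:
  targets:
    - [0,0,0.2,0,0,0]
    - [0,0,0.4,0,0,0]
    - [0,0,0.6,0,0,0]
    - [0,0,0.8,0,0,0]
    - [0,0,0.8,0,0,0]
    - [0,0,0.8,0,0,0]
    - [0,0,0.8,0,0,0]
    - [0,0,0.6,0,0,0]
    - [0,0,0.4,0,0,0]
    - [0,0,0,0,0,0]

```text
t: 9.75
ee_pos: [0.4972, -0.3279, 0.1867]
ee_rot: [-3.14, -0.001, -1.793]
wrist_force: [0.3, -0.4, -3.0]
opening: 0.0113
```

Run:
```python
from h import *
s=bot.sense();print({k:np.round(s[k],4).tolist() for k in("ee_pos","ee_rot","wrist_force","wrist_torque","opening")})
a=[]
im={n:bot.snapshot(n) for n in("scene","top")}
cv2.imwrite("pics/lift.png",cv2.resize(im["scene"],(800,600))[...,::-1])
for n in im:
  for t in("rotor","handle"): print(n,t,[(round(d["p"],2),np.round(d["at"],3).tolist()) for d in bot.place_of(t,n)])
```

```text
{'ee_pos': [0.4972, -0.3279, 0.1867], 'ee_rot': [-3.14, -0.0006, -1.7926], 'wrist_force': [0.2833, -0.4032, -2.9677], 'wrist_torque': [-0.0486, -0.0718, -0.0008], 'opening': 0.0113}
scene rotor [(0.9, [0.498, -0.33, 0.141])]
scene handle [(0.93, [0.496, -0.326, 0.196])]
top rotor [(0.96, [0.496, -0.33, 0.143])]
top handle [(0.66, [0.495, -0.329, 0.193])]
```

View pics/lift.png

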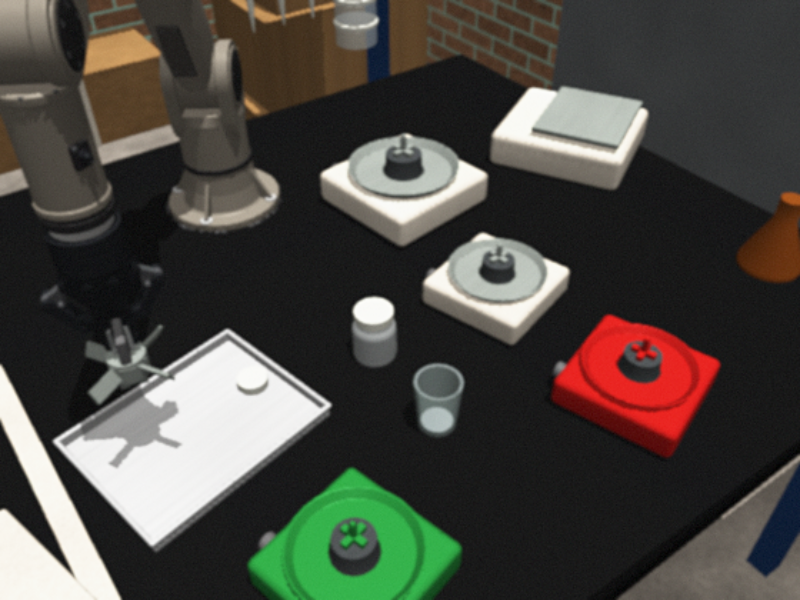

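Held upright and clear of the tray (scene 120,355). Now carry it over the tub to the mixer.

Request:
carry_out:
  targets:
    - [0,0.4,0.1,0,0,0]
    - [0.1,0.7,0.1,0,0,0]
    - [0.1,0.9,0,0,0,0]
    - [0.1,0.9,0,0,0,0]
    - [0.1,0.9,0,0,0,0]
    - [0.1,0.9,0,0,0,0]
    - [0.1,0.9,0,0,0,0]
    - [0.1,0.9,0,0,0,0]
    - [0.1,0.9,0,0,0,0]
    - [0.1,0.9,0,0,0,0]

```text
t: 11.3
ee_pos: [0.5193, -0.1174, 0.1913]
ee_rot: [-3.141, 0.001, -1.791]
wrist_force: [0.6, -0.2, -2.5]
opening: 0.011
```

Request:
carry_out:
  targets:
    - [0,0.9,0,0,0,0]
    - [0,0.9,0,0,0,0]
    - [0,0.9,0,0,0,0]
    - [0,0.9,0,0,0,0]
    - [0,0.9,0,0,0,0]
    - [0,0.9,0,0,0,0]
    - [0,0.9,0,0,0,0]
    - [0,0.9,0,0,0,0]
    - [0,0.9,0,0,0,0]
    - [0,0.9,0,0,0,0]

```text
t: 12.55
ee_pos: [0.5184, 0.1073, 0.1913]
ee_rot: [-3.141, 0.001, -1.791]
wrist_force: [-0.3, -0.7, -2.6]
opening: 0.0111
```

Request:
carry_out:
  targets:
    - [0,0.9,0,0,0,0.2]
    - [0,0.9,0,0,0,0.2]
    - [0,0.9,0,0,0,0.2]
    - [0,0.7,0,0,0,0.2]
    - [0,0.4,0,0,0,0]
    - [0,0.2,0,0,0,0]
    - [0,0,0,0,0,0]
    - [0,0,0,0,0,0]
    - [0,0,0,0,0,0]
    - [0,0,0,0,0,0]

```text
t: 13.8
ee_pos: [0.5193, 0.2044, 0.1908]
ee_rot: [-3.142, -0.0, -1.724]
wrist_force: [-0.2, -0.1, -2.4]
opening: 0.0109
```

Run:
```python
from fit import *
s=bot.sense();print({k:np.round(s[k],4).tolist() for k in("t","ee_pos","ee_rot","wrist_force","wrist_torque","opening")})
x,y,z=s["ee_pos"];yaw=s["ee_rot"][2]+np.pi/2
im={n:bot.snapshot(n) for n in("scene","top")}
for n in im:
    for t in("rotor","handle","pin","seat"): print(n,t,[(round(d["p"],2),np.round(d["at"],4).tolist()) for d in bot.place_of(t,n) if abs(d["at"][0]-.52)<.08 and abs(d["at"][1]-.23)<.08])
    d=[e for e in bot.silhouettes("rotor",n) if e["p"]>.3]
    if not d: continue
    m=d[0]["mask"].astype(float)
    # gripper hides part: penalise only visible mask against dilated render via intersection-over-union
    f=lambda v:(lambda r:1-np.minimum(r,m).sum()/np.maximum(r,m).sum())(render(n,v,z-.0477,.006))
    v0=np.array([x,y,yaw]);r=minimize(f,v0,method="Nelder-Mead",options=dict(initial_simplex=np.vstack([v0,v0+np.diag([.005,.005,.08])]),maxiter=60))
    print(n,r.x.round(4),np.degrees(r.x[2]).round(1),r.fun.round(3),m.sum())
a=[im["scene"][130:260,270:430],im["top"][130:260,110:270]]
cv2.imwrite("pics/over.png",cv2.resize(np.hstack(a),(800,325),interpolation=cv2.INTER_CUBIC)[...,::-1])
```

```text
{'t': 13.8, 'ee_pos': [0.5193, 0.2044, 0.1908], 'ee_rot': [-3.1415, -0.0002, -1.7236], 'wrist_force': [-0.2412, -0.1225, -2.3672], 'wrist_torque': [0.0458, -0.0264, 0.0218], 'opening': 0.0109}
scene rotor [(0.94, [0.5213, 0.2042, 0.1413])]
scene handle [(0.8, [0.5198, 0.209, 0.2009])]
scene pin [(0.62, [0.5216, 0.2326, 0.1063])]
scene seat [(0.55, [0.5202, 0.2314, 0.0821])]
scene [ 0.5188  0.2057 -0.166 ] -9.5 0.26 889.0
top rotor [(0.65, [0.5207, 0.2057, 0.1439])]
top handle [(0.69, [0.52, 0.2056, 0.2009])]
top pin [(0.68, [0.5184, 0.2019, 0.1445])]
top seat []
top [ 0.5116  0.2025 -0.0018] -0.1 0.83 229.0
```

View pics/over.png

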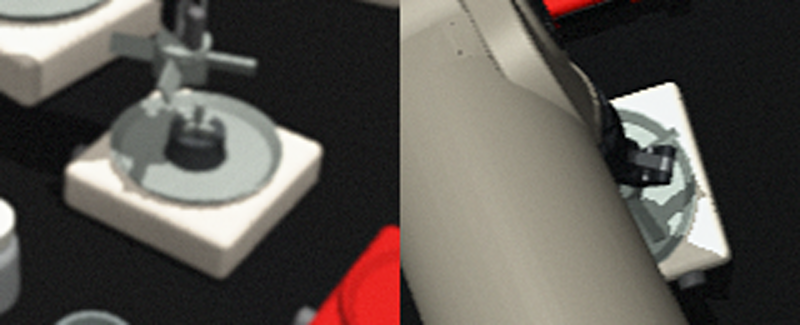

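Rotor hangs straight (left panel hub 185,60) and the pin shows below at (200,110). It still lacks about 25 mm in y. Move over the pin and partway down.

Request:
carry_out:
  targets:
    - [0.02,0.3,0,0,0,0]
    - [0.03,0.4,0,0,0,0]
    - [0,0.28,0,0,0,0]
    - [0,0,-0.2,0,0,0]
    - [0,0,-0.3,0,0,0]
    - [0,0,-0.3,0,0,0]
    - [0,0,-0.24,0,0,0]
    - [0,0,0,0,0,0]
    - [0,0,0,0,0,0]
    - [0,0,0,0,0,0]

```text
t: 15.65
ee_pos: [0.5207, 0.2295, 0.1652]
ee_rot: [-3.141, 0.0, -1.723]
wrist_force: [0.1, 0.9, -2.2]
opening: 0.011
```

Run:
```python
from fit import *
s=bot.sense();print({k:np.round(s[k],4).tolist() for k in("t","ee_pos","ee_rot","wrist_force","wrist_torque","opening")})
x,y,z=s["ee_pos"];yaw=s["ee_rot"][2]+np.pi/2
n="scene";V=[]
for i in range(5):
    im=bot.snapshot(n);o=[]
    for t in("rotor","handle","pin","seat"):
        c=[d["at"] for d in bot.place_of(t,n) if abs(d["at"][0]-.52)<.05 and abs(d["at"][1]-.23)<.05]
        o.append(c[0] if c else [np.nan]*3)
    V.append(o)
print(np.round(np.nanmean(V,0),4));print(np.round(np.nanstd(V,0),4))
# project predictions onto picture
big=cv2.resize(im[130:230,300:400],(600,600),interpolation=cv2.INTER_CUBIC)[...,::-1].copy()
P=[[.521,.230,.108],[.521,.230,.08],[x,y,z-.0477],[x,y,z-.0477+.076]]
for p,c in zip(proj(n,P),[(0,0,255),(0,255,255),(255,0,0),(0,255,0)]): cv2.circle(big,tuple(np.int32((p+.5-[300,130])*6)),4,c,1)
cv2.imwrite("pics/near.png",big)
```

```text
{'t': 15.65, 'ee_pos': [0.5207, 0.2295, 0.1652], 'ee_rot': [-3.1409, 0.0005, -1.7229], 'wrist_force': [0.0722, 0.941, -2.2456], 'wrist_torque': [0.0563, -0.0183, -0.0014], 'opening': 0.011}
[[0.5215 0.228  0.1166]
 [0.5223 0.2319 0.1747]
 [0.5217 0.231  0.1046]
 [0.52   0.2298 0.0802]]
[[0.0023 0.0007 0.0009]
 [0.001  0.001  0.0028]
 [0.0019 0.001  0.0012]
 [0.0017 0.0014 0.0009]]
```

View pics/near.png

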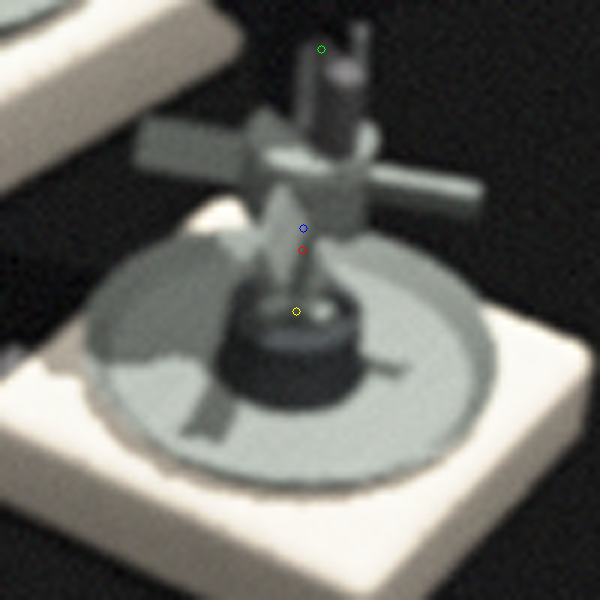

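Predicted rotor axis (blue 303,228), pin tip (red 302,250) and shoulder (yellow 296,311) line up within a millimetre or so. Descend gently, feeling for contact.

Request:
carry_out:
  targets:
    - [0,0,-0.1,0,0,0]
    - [0,0,-0.1,0,0,0]
    - [0,0,-0.1,0,0,0]
    - [0,0,-0.1,0,0,0]
    - [0,0,-0.08,0,0,0]
    - [0,0,0,0,0,0]
    - [0,0,0,0,0,0]
    - [0,0,0,0,0,0]
    - [0,0,0,0,0,0]
    - [0,0,0,0,0,0]

```text
t: 18.15
ee_pos: [0.5205, 0.2293, 0.1528]
ee_rot: [-3.142, -0.0, -1.723]
wrist_force: [0.6, -0.2, -1.7]
opening: 0.011
```

Request:
carry_out:
  targets:
    - [0,0,-0.08,0,0,0]
    - [0,0,-0.06,0,0,0]
    - [0,0,-0.04,0,0,0]
    - [0,0,0,0,0,0]
    - [0,0,0,0,0,0]
    - [0,0,0,0,0,0]
    - [0,0,0,0,0,0]
    - [0,0,0,0,0,0]
    - [0,0,0,0,0,0]
    - [0,0,0,0,0,0]

```text
t: 19.4
ee_pos: [0.5205, 0.2293, 0.1483]
ee_rot: [3.142, -0.0, -1.723]
wrist_force: [0.3, -0.1, -2.3]
opening: 0.0113
```

Request:
carry_out:
  targets:
    - [0,0,-0.04,0,0,0]
    - [0,0,-0.04,0,0,0]
    - [0,0,-0.04,0,0,0]
    - [0,0,-0.04,0,0,0]
    - [0,0,0,0,0,0]
    - [0,0,0,0,0,0]
    - [0,0,0,0,0,0]
    - [0,0,0,0,0,0]
    - [0,0,0,0,0,0]
    - [0,0,0,0,0,0]

```text
t: 20.65
ee_pos: [0.5205, 0.2293, 0.1443]
ee_rot: [3.142, -0.0, -1.723]
wrist_force: [-0.6, -0.5, -2.1]
opening: 0.0111
```

Request:
carry_out:
  targets:
    - [0,0,-0.04,0,0,0]
    - [0,0,-0.04,0,0,0]
    - [0,0,-0.04,0,0,0]
    - [0,0,-0.04,0,0,0]
    - [0,0,-0.04,0,0,0]
    - [0,0,-0.04,0,0,0]
    - [0,0,0,0,0,0]
    - [0,0,0,0,0,0]
    - [0,0,0,0,0,0]
    - [0,0,0,0,0,0]

```text
t: 21.9
ee_pos: [0.5205, 0.2294, 0.1383]
ee_rot: [-3.142, 0.0, -1.723]
wrist_force: [0.8, 0.8, -2.2]
opening: 0.0107
```

The pin is in the bore with no contact force. Now feel for the lobes.

Request:
carry_out:
  targets:
    - [0,0,-0.04,0,0,0]
    - [0,0,-0.04,0,0,0]
    - [0,0,-0.04,0,0,0]
    - [0,0,0,0,0,0]
    - [0,0,0,0,0,0]
    - [0,0,0,0,0,0]
    - [0,0,0,0,0,0]
    - [0,0,0,0,0,0]
    - [0,0,0,0,0,0]
    - [0,0,0,0,0,0]

```text
t: 23.15
ee_pos: [0.5205, 0.2293, 0.1353]
ee_rot: [3.142, -0.0, -1.723]
wrist_force: [0.1, -0.0, -2.5]
opening: 0.0109
```

Request:
carry_out:
  targets:
    - [0,0,-0.03,0,0,0]
    - [0,0,-0.03,0,0,0]
    - [0,0,0,0,0,0]
    - [0,0,0,0,0,0]
    - [0,0,0,0,0,0]
    - [0,0,0,0,0,0]
    - [0,0,0,0,0,0]
    - [0,0,0,0,0,0]
    - [0,0,0,0,0,0]
    - [0,0,0,0,0,0]

```text
t: 24.4
ee_pos: [0.5206, 0.2294, 0.1344]
ee_rot: [-3.141, 0.0, -1.723]
wrist_force: [-1.0, -0.3, 6.0]
opening: 0.0108
```

Contact on the lobes: about 8 N of push at z 0.1344. Turn CCW in small steps under this push.

Request:
carry_out:
  targets:
    - [0,0,0,0,0,0.2]
    - [0,0,0,0,0,0.2]
    - [0,0,0,0,0,0.2]
    - [0,0,0,0,0,0.2]
    - [0,0,0,0,0,0.2]
    - [0,0,0,0,0,0.2]
    - [0,0,0,0,0,0.2]
    - [0,0,0,0,0,0]
    - [0,0,0,0,0,0]
    - [0,0,0,0,0,0]

```text
t: 25.65
ee_pos: [0.5208, 0.2294, 0.1333]
ee_rot: [-3.141, 0.0, -1.601]
wrist_force: [2.1, 0.1, -2.6]
opening: 0.0108
```

Request:
carry_out:
  targets:
    - [0,0,0,0,0,0.2]
    - [0,0,0,0,0,0.2]
    - [0,0,0,0,0,0]
    - [0,0,0,0,0,0]
    - [0,0,0,0,0,0]
    - [0,0,0,0,0,0]
    - [0,0,0,0,0,0]
    - [0,0,0,0,0,0]
    - [0,0,0,0,0,0]
    - [0,0,0,0,0,0]

```text
t: 26.9
ee_pos: [0.5204, 0.2293, 0.1338]
ee_rot: [3.141, -0.0, -1.566]
wrist_force: [2.4, -0.1, -2.8]
opening: 0.0108
```

It dropped after the first 7°: the push is gone (-2.6 N). I had already queued 2° more in the same batch, so I must check whether that moved the dog. No more turning; lower to the shoulder.

Request:
carry_out:
  targets:
    - [0,0,-0.04,0,0,0]
    - [0,0,-0.04,0,0,0]
    - [0,0,-0.04,0,0,0]
    - [0,0,-0.04,0,0,0]
    - [0,0,0,0,0,0]
    - [0,0,0,0,0,0]
    - [0,0,0,0,0,0]
    - [0,0,0,0,0,0]
    - [0,0,0,0,0,0]
    - [0,0,0,0,0,0]

```text
t: 28.15
ee_pos: [0.5205, 0.2294, 0.1298]
ee_rot: [-3.141, 0.0, -1.566]
wrist_force: [2.6, 0.9, -2.2]
opening: 0.0106
```

Request:
carry_out:
  targets:
    - [0,0,-0.03,0,0,0]
    - [0,0,-0.03,0,0,0]
    - [0,0,-0.03,0,0,0]
    - [0,0,0,0,0,0]
    - [0,0,0,0,0,0]
    - [0,0,0,0,0,0]
    - [0,0,0,0,0,0]
    - [0,0,0,0,0,0]
    - [0,0,0,0,0,0]
    - [0,0,0,0,0,0]

```text
t: 29.4
ee_pos: [0.5206, 0.2293, 0.1277]
ee_rot: [-3.141, -0.0, -1.566]
wrist_force: [2.8, -0.2, 0.0]
opening: 0.0112
```

Run:
```python
from h import *
s=bot.sense();print({k:np.round(s[k],4).tolist() for k in("t","ee_pos","ee_rot","wrist_force","wrist_torque","opening")})
im=bot.snapshot("scene")
for t in("rotor","handle"):print([np.round(d["at"],4).tolist() for d in bot.place_of(t,"scene")])
```

```text
{'t': 29.4, 'ee_pos': [0.5206, 0.2293, 0.1277], 'ee_rot': [-3.1413, -0.0, -1.5659], 'wrist_force': [2.771, -0.1747, 0.0276], 'wrist_torque': [-0.037, -0.5334, 0.0996], 'opening': 0.0112}
[[0.524, 0.2267, 0.0809]]
[[0.5244, 0.232, 0.1379]]
```

Request:
carry_out:
  targets:
    - [0,0,-0.016,0,0,0]
    - [0,0,0,0,0,0]
    - [0,0,0,0,0,0]
    - [0,0,0,0,0,0]
    - [0,0,0,0,0,0]
    - [0,0,0,0,0,0]
    - [0,0,0,0,0,0]
    - [0,0,0,0,0,0]
    - [0,0,0,0,0,0]
    - [0,0,0,0,0,0]

```text
t: 30.8
ee_pos: [0.5207, 0.2293, 0.1276]
ee_rot: [-3.141, -0.0, -1.566]
wrist_force: [-0.2, -0.9, 5.2]
opening: 0.0109
```

Firm at 0.1276, which is 7 mm below the lobe rest, so it is home. Let go and withdraw.

Request:
carry_out:
  targets:
    - [0,0,0,0,0,0]
    - [0,0,0,0,0,0]
    - [0,0,0,0,0,0]
    - [0,0,0,0,0,0]
    - [0,0,0,0,0,0]
    - [0,0,0,0,0,0]
    - [0,0,0,0,0,0]
    - [0,0,0,0,0,0]
    - [0,0,0,0,0,0]
    - [0,0,0,0,0,0]
  grip: 1

```text
t: 32.05
ee_pos: [0.5204, 0.2293, 0.1272]
ee_rot: [3.142, -0.0, -1.566]
wrist_force: [-0.5, 0.2, -0.6]
opening: 0.0854
```

Request:
carry_out:
  targets:
    - [0,0,0.2,0,0,0]
    - [0,0,0.4,0,0,0]
    - [0,0,0.6,0,0,0]
    - [0,0,0.8,0,0,0]
    - [0,0,0.9,0,0,0]
    - [0,0,0.9,0,0,0]
    - [0,0,0.9,0,0,0]
    - [-0.5,-0.5,0.8,0,0,0]
    - [-0.8,-0.8,0.4,0,0,0]
    - [-0.8,-0.8,0,0,0,0]

```text
t: 33.3
ee_pos: [0.4682, 0.177, 0.2771]
ee_rot: [-3.138, 0.001, -1.565]
wrist_force: [0.8, -0.2, -0.8]
opening: 0.0857
```

Request:
carry_out:
  targets:
    - [0,-0.9,0,0,0,0]
    - [0,-0.9,0,0,0,0]
    - [0,-0.9,0,0,0,0]
    - [0,-0.9,0,0,0,0]
    - [0,-0.9,0,0,0,0]
    - [0,-0.9,0,0,0,0]
    - [0,-0.9,0,0,0,0]
    - [0,-0.9,0,0,0,0]
    - [0,-0.5,0,0,0,0]
    - [0,0,0,0,0,0]

```text
t: 34.55
ee_pos: [0.4681, -0.0163, 0.2752]
ee_rot: [-3.141, -0.0, -1.568]
wrist_force: [-0.5, 1.5, -0.9]
opening: 0.0851
```

Run:
```python
from h import *
s=bot.sense();print({k:np.round(s[k],4).tolist() for k in("t","ee_pos","wrist_force","opening")})
im={n:bot.snapshot(n) for n in("scene","top")}
for n in im:
  for t in("rotor","handle","puck","tub","beaker"):print(n,t,[(round(d["p"],2),np.round(d["at"],4).tolist()) for d in bot.place_of(t,n)][:1])
a=[cv2.resize(im["scene"][130:290,240:440],(400,320),interpolation=cv2.INTER_CUBIC),cv2.resize(im["top"][130:290,110:310],(400,320),interpolation=cv2.INTER_CUBIC)]
cv2.imwrite("pics/end.png",np.hstack(a)[...,::-1])
```

```text
{'t': 34.55, 'ee_pos': [0.4681, -0.0163, 0.2752], 'wrist_force': [-0.4845, 1.5229, -0.9295], 'opening': 0.0851}
scene rotor [(0.66, [0.5235, 0.2296, 0.0811])]
scene handle [(0.71, [0.5225, 0.2331, 0.1351])]
scene puck [(0.68, [0.4721, -0.1737, 0.0021])]
scene tub [(0.64, [0.5127, 0.0014, 0.0009])]
scene beaker [(0.97, [0.6733, 0.0022, -0.0004])]
top rotor [(0.58, [0.5177, 0.2264, 0.0845])]
top handle [(0.61, [0.5206, 0.2298, 0.1367])]
top puck []
top tub [(0.45, [0.5095, 0.0038, -0.0061])]
top beaker [(0.58, [0.6716, -0.0042, -0.0019])]
```

View pics/end.png

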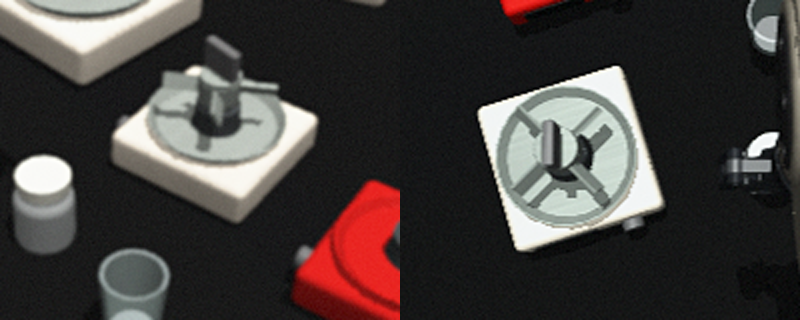

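The rotor stands upright on the column (left 215,100; right 555,150). The tub and beaker are unmoved and the gripper is clear.

```bash
python3 -c "
from station import bot
print(bot.job_done())"
```

```text
the job is handed in; nothing more can be done
None
```

The rotor is fully home on the small white mixer, upright and let go. I handed the job in at about 35 s of the 64 s allowed.

- **Pick-up and placing:** I gripped the rotor by its bar, carried it over the tub and lowered it over the pilot pin without feeling any contact. It came to rest on the lobes at TCP z 0.1344 m, with about 8 N of push.
- **Turning:** It dropped within the first 7° of counter-clockwise turning. I had already queued 2° more, so those were turned after the drop. A side load of about 2.5 N and 0.1 N·m showed afterwards. I take that as staying within the 4° of play, but I did not measure whether the dog itself moved.
- **Seating:** It went firm at TCP z 0.1276 m, about 7 mm below the lobe rest, with about 5 N showing on the wrist.

**Last checks:**
- The scene camera puts the rotor's origin at z 0.081 m, matching the 0.080 m shoulder. The top camera reads 0.0845 m, a bit high but at about its accuracy limit, and the 7 mm drop supports the lower value.
- The tub and beaker are where they were in both views.
- The puck is unmoved in the scene view. The top view did not report it.

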